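# Lean the plaster tile on the drying rest

### The job

Take the white plaster tile out of its slotted wooden stand and lean it on the drying rest beside the fan so that it can dry: bottom edge on the bench on the robot's side of the two metal pegs, tile tipped back about 15 degrees against both pegs, square to them and centred between them. Leave the grey board standing where it is.

Things in the scene. Friction and masses are not known exactly. Their poses are not given: they have to be found in the camera images.
- tile_center (a point): Centre of the white plaster tile, a loose rigid slab 10 mm thick (its x axis), 140 mm wide (y) and 130 mm high (z, up), about 0.2 kg. It starts upright in the slot of a dark wooden stand; the slot floor lies 6 mm above the bench, so the centre starts 71 mm up and the top edge 136 mm up. Grasp it from above across its 10 mm thickness near the middle of the top edge.
- tile_foot (a point): Middle of the plaster tile's bottom edge face, 65 mm below its centre along the tile's z axis; same axes as tile_center.
- board_center (a point): Centre of the grey board, a loose slab of the same size (10 x 140 x 130 mm, same axes) that starts upright in a second stand like the first. Bystander: leave it there. Which stand holds which slab varies.
- tile_holder: Stand of the plaster tile: dark wooden block fixed to the bench, 60 mm (x) x 100 mm (y) x 34 mm high, with a 13 mm wide slot along its y axis, open at both ends and 28 mm deep. Origin at the centre of its underside, on the bench.
- drying_rest: Drying rest, fixed to the bench: two upright metal pegs, 15 mm diameter, tops 100 mm above the bench, standing 90 mm apart (at y = +45 and -45 mm) on a 16 mm high wooden base. Origin on the bench midway between the pegs' axes; x points away from the robot side, y along the row of pegs, z up. The base reaches from x = -10 to +56 mm and is 130 mm wide; the pegs' front faces are at x = -7.5 mm. Between the pegs there is 75 mm of free room above the base for a finger.

How it is judged:
By the outcome, as a careful person would: the job done as asked, in the order asked, and still so for the second after the job is handed in, with the robot touching nothing.
It also fails if it takes over 38 s, if anything falls off the work surface, if the arm or the gripper's body presses on something with over 40 N, if the wrist force passes 120 N, or if a joint passes its speed limit or range.

### The arm

A 7-joint arm with a two-finger parallel gripper is mounted at the origin on a cart in front of the work surface, level with it; the furniture and walls round the work are solid. World frame = base frame: x ahead of the robot, y to its left, z up, the work surface at z = 0. Lengths are in m, angles in rad, forces in N, time in s.
With the tool pointing down it reaches from about 0.425 to 0.925 m from the base axis. Payload 6.8 kg.
Tool frame: the origin (TCP) lies between the finger pads; the fingertips stand 22 mm ahead of it and the grasp point (between the pads) lies 3 mm ahead of it (bot.tip_reach is the distance from the TCP to the fingertips, in m); z points along the fingers, x is the direction in which the jaws open and shut, and the axes are right-handed (so a half turn about z gives the same grasp; the last joint's range is limited). The gripper opens to 85 mm and grips with 20 to 120 N. Pads are 22 mm wide; open, the fingers measure 114 mm over their backs; the gripper's body (76 mm by 85 mm) begins 54 mm behind the grasp point. The pads swing forward as they close: fully open they stand 13 mm farther back than shut.
Start: joints at [-1.422, 0.477, 0.022, 1.555, -0.011, 1.109, -0.083], TCP at [0.171, 0.653, 0.253] pointing down, gripper open.
Joint ranges: [-2.96, 2.96], [-0.34, 2.1], [-1.41, 1.46], [0.24, 2.44], [-1.37, 4.51], [0.17, 1.92], [-2.96, 2.96]. Speed limits (rad/s): [2.39, 2.39, 3.14, 3.14, 3.14, 3.14, 3.14].

### API

Orientations are given as a unit quaternion [w, x, y, z].
In Python, from station import bot gives the robot as it stands.
- The arm moves only by the tool step_arm, never from a script. Its argument "targets" is a list of rows, each a list of 5 numbers: the shift along the tool's x, y, z in mm, then the turn about the tool's z in degrees, then the closure, from 0 (fully open) to 1 (shut). In form: [[dx, dy, dz, spin, jaw], ...]. A call has 1 to 20 rows; each row is the pose to reach, as a shift and turn from the pose commanded when the call began, along the tool's axes at that moment; what a row does not reach only later rows make up. A row lasts 1/12 s, in which the tool goes at most 41.7 mm and 7.16 degrees, less where a joint would pass 70% of its speed; a pose out of reach is approached as far as the arm can. A call with a gripper value outside its range is refused whole. The fingers move at their own pace and stop on an object; "newtons" is the grip in N (left out, the last holds). Time passes only in rows, so rows that repeat a pose let the fingers close. It gives the time, the measured TCP pose, the force and the opening at its end, in the units of the state.
- bot.get_obs(): the state, without advancing time (a new reading comes with each control period).
- bot.read_camera(name): name is "side" or "top"; returns a dict with "frame" (384x512x3 uint8, red, green, blue), "z_map" (384x512 float32, m along the optical axis (not along the pixel's ray), 0 where there is no reading), "fov_y" (degrees; the focal length in pixels is half the picture's height over the tangent of half this angle, whatever the lens; pixels are square), "cx", "cy" (the principal point, pixels), "R" (3x3) and "t" (3): a world point X has camera coordinates R X + t. Camera axes: x right, y down, z forward; pixel columns grow to the right and rows downward; lengths in m; the calibration is good to about 2 mm. A picture is of the moment at which its call begins.
- bot.hand_in(): hands the job in, once; it reports no verdict.
The state is a dict: "t": time; "q": joint angles; "joint_vel": joint speeds; "joint_torque": joint torques, N m; "eef_pos": TCP position; "tool_rot": TCP orientation; "contact_force": force on the tool from outside, world axes, zero at the start; "torque": the same for the moment, N m; "gripper_width": opening from 0.0 (shut) to 1.0 (fully open).
Only numpy, scipy, OpenCV 4.12 (cv2) and the standard library are available. Lean on these libraries where they do the work, as an engineer would, in place of code of your own. Each camera call takes 0.05 s, during which the arm holds its last target.

## Working session

There is one attempt and no reset: what is moved stays moved. The work goes in short steps, Python scripts to look and compute and a tool call to move; the robot and the scene stay as the last step left them, time stands still between calls to the robot, and variables do not carry over. Pictures are saved under pics/ and viewed, and the job is handed in when it is done.

Besides the shell and the picture viewer there is one more tool, called as name(argument=value, ...) on one line, values as JSON. step_arm: Moves the arm, as the interface text tells. Its arguments: {"type":"object","properties":{"targets":{"type":"array"},"newtons":{"type":"number"}},"required":["targets"]}

```bash
ls; mkdir -p pics
python3 - <<'E'
from station import bot
import cv2,numpy as np
o=bot.get_obs(); print({k:np.round(v,4) for k,v in o.items()}, bot.tip_reach)
for n in("side","top"):
    c=bot.read_camera(n); cv2.imwrite(f"pics/{n}0.png",c["frame"][...,::-1]); np.savez(f"{n}0.npz",**c)
    print(n,c["fov_y"],c["cx"],c["cy"],np.round(c["R"],3).tolist(),c["t"], [k for k in c])
E
```

```text
pics
{'t': np.float64(0.0), 'q': array([-1.4221,  0.4778,  0.0223,  1.5565, -0.0115,  1.1093, -0.0831]), 'joint_vel': array([-0.0015, -0.0008,  0.0008,  0.003 , -0.0003, -0.0013,  0.0004]), 'joint_torque': array([-5.00000e-04, -5.96456e+01,  1.60790e+00, -2.81191e+01,
        1.24000e-02,  9.60000e-03, -0.00000e+00]), 'eef_pos': array([0.1713, 0.6523, 0.2523]), 'tool_rot': array([ 6.000e-04,  7.918e-01,  6.108e-01, -7.000e-04]), 'contact_force': array([-0.1662,  1.0879, -0.5634]), 'torque': array([-0.0304,  0.0061, -0.0105]), 'gripper_width': np.float64(0.9973)} 0.022
side 49.596246534492536 259.41856767037547 189.20874924055454 [[-0.987, -0.16, 0.007], [-0.062, 0.341, -0.938], [0.148, -0.926, -0.347]] [0.4916484  0.08528187 1.06863881] ['frame', 'z_map', 'fov_y', 'cx', 'cy', 'R', 't']
top 45.205487294270924 258.07623359999144 200.66642065880174 [[0.001, -1.0, -0.012], [-0.995, 0.0, -0.099], [0.099, 0.012, -0.995]] [0.10632505 0.49593271 1.54323856] ['frame', 'z_map', 'fov_y', 'cx', 'cy', 'R', 't']
```

View pics/side0.png

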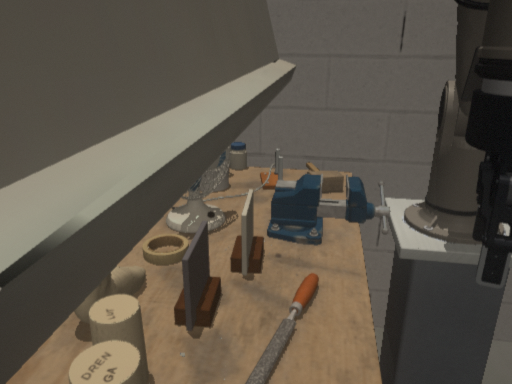

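View pics/top0.png

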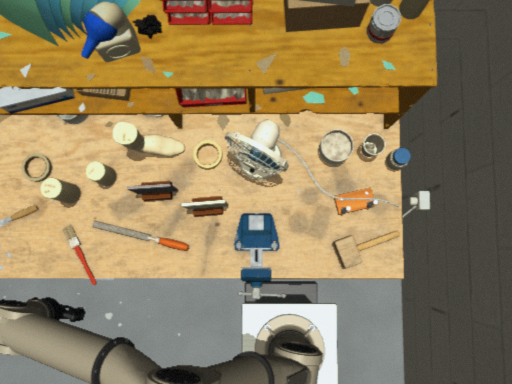

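Run:
```python
import cv2
a=cv2.imread("pics/top0.png")
cv2.imwrite("pics/top0_rest.png",cv2.resize(a[120:280,270:430],None,fx=3.7,fy=3.7,interpolation=cv2.INTER_CUBIC))
cv2.imwrite("pics/top0_tile.png",cv2.resize(a[150:240,110:260],None,fx=5,fy=5,interpolation=cv2.INTER_CUBIC))
b=cv2.imread("pics/side0.png")
cv2.imwrite("pics/side0_z.png",cv2.resize(b[130:330,150:370],None,fx=3,fy=3,interpolation=cv2.INTER_CUBIC))
```

```text
(no output)
```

View pics/top0_rest.png

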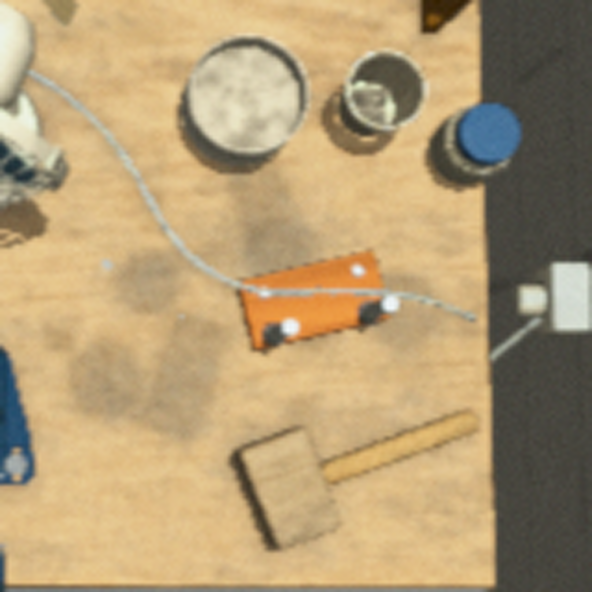

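View pics/top0_tile.png

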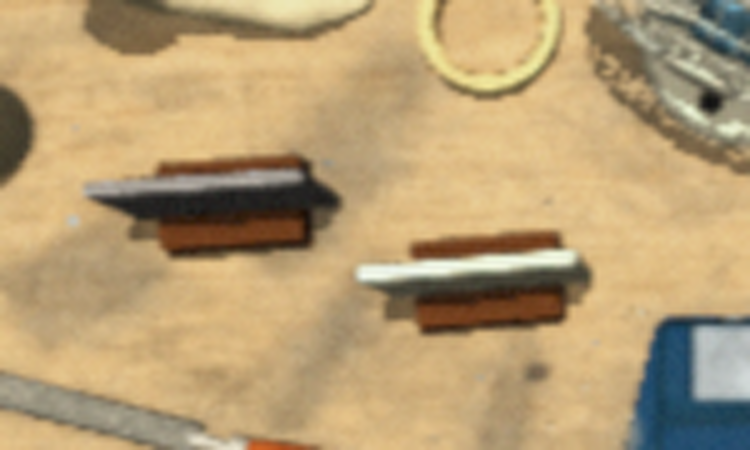

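View pics/side0_z.png

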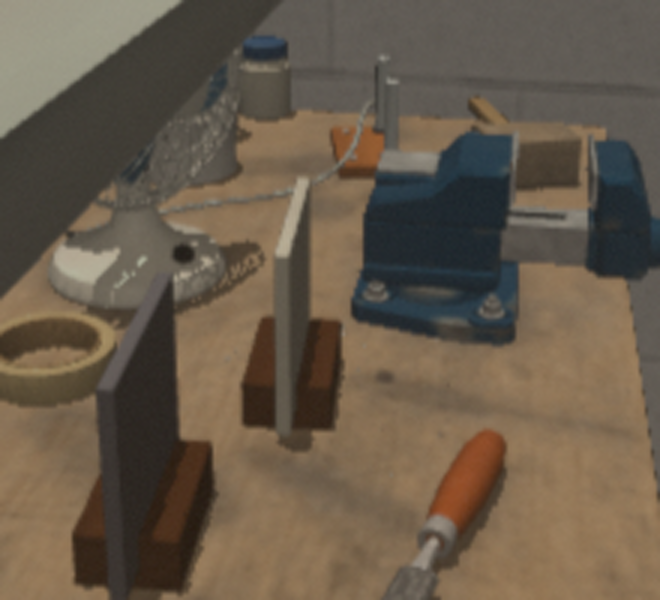

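```bash
cat > h.py <<'E'
import numpy as np,cv2
def f(c): return c["frame"].shape[0]/2/np.tan(np.radians(float(c["fov_y"]))/2)
def cloud(c):
    F=f(c);z=c["z_map"].astype(float);v,u=np.mgrid[:z.shape[0],:z.shape[1]]
    P=np.stack([(u-c["cx"])/F*z,(v-c["cy"])/F*z,z],-1)
    W=(P-c["t"])@c["R"]; W[z==0]=np.nan; return W
def ray(c,u,v,h):
    F=f(c);R=c["R"];d=R.T@np.array([(u-c["cx"])/F,(v-c["cy"])/F,1.]);o=-R.T@c["t"]
    return o+d*(h-o[2])/d[2]
def proj(c,X):
    p=(np.atleast_2d(X)@c["R"].T)+c["t"];return p[:,:2]/p[:,2:]*f(c)+[c["cx"],c["cy"]]
E
python3 - <<'E'
from h import *
T=dict(np.load("top0.npz"));S=dict(np.load("side0.npz"))
W=cloud(T);WS=cloud(S)
def reg(u0,u1,v0,v1,name):
    w=W[v0:v1,u0:u1]; i=np.nanargmax(w[...,2]); print(name,"maxz",np.round(w.reshape(-1,3)[i],3))
reg(220,290,118,190,"fan");reg(230,285,210,290,"vise");reg(330,400,185,220,"rest");reg(330,400,230,270,"mallet");reg(110,190,115,170,"tubes");reg(0,440,0,112,"shelf")
print("bench",[np.round(W[v,u],3) for u,v in((300,220),(200,240),(380,230))])
# tile/board top by depth height
hsv=cv2.cvtColor(T["frame"],cv2.COLOR_RGB2HSV)
for n,(u0,u1,v0,v1) in {"board":(122,182,170,205),"tile":(176,234,190,222)}.items():
    w=W[v0:v1,u0:u1]; m=(w[...,2]>0.125)&(w[...,2]<.15)
    vv,uu=np.nonzero(m); print(n,m.sum(),"z",np.median(w[m][:,2]))
    P=w[m]; 
    r=cv2.minAreaRect((P[:,:2]*1000).astype(np.float32)); print(r)
# pegs
w=W[180:225,325:400]; m=(w[...,2]>0.085)&(w[...,2]<.12); n,l,st,ce=cv2.connectedComponentsWithStats(m.astype(np.uint8))
for i in range(1,n): print("peg",st[i],ce[i]+[325,180],np.round(w[l==i].mean(0),4), np.round(ray(T,*(ce[i]+[325,180]),.1),4))
# orange base
H=hsv; om=((H[...,0]<14)&(H[...,1]>180)&(H[...,2]>140)).astype(np.uint8);om[:,:325]=0;om[:180]=0;om[225:]=0
P=W[om>0];P=P[np.abs(P[:,2]-.016)<.01];print(len(P),cv2.minAreaRect((P[:,:2]*1000).astype(np.float32)))
v,u=np.nonzero(om);Q=np.array([ray(T,a,b,.016) for a,b in zip(u,v)]);print(cv2.minAreaRect((Q[:,:2]*1000).astype(np.float32)))
E
```

```text
fan maxz [0.632 0.112 0.291]
vise maxz [0.253 0.068 0.142]
rest maxz [ 0.464 -0.19   0.106]
mallet maxz [ 0.317 -0.221  0.062]
tubes maxz [0.684 0.548 0.19 ]
shelf maxz [0.877 0.511 0.631]
bench [array([ 0.432, -0.037,  0.001]), array([ 0.363,  0.307, -0.006]), array([ 0.397, -0.311, -0.001])]
board 158 z 0.13420817035947574
((531.7620239257812, 453.98095703125), (11.50577163696289, 140.65460205078125), 3.7755184173583984)
tile 149 z 0.13475961126729427
((479.3531494140625, 277.57171630859375), (11.090237617492676, 136.39028930664062), 4.546778678894043)
peg [48 20  5  5 20] [375.15 201.75] [ 0.4851 -0.2726  0.0981] [ 0.4849 -0.2722  0.1   ]
peg [21 26  5  5 21] [348. 208.] [ 0.4648 -0.1848  0.0981] [ 0.4647 -0.1844  0.1   ]
6 ((468.99456787109375, -203.80392456054688), (108.32373046875, 43.60188293457031), 77.0180892944336)
((469.39630126953125, -204.0841064453125), (108.43240356445312, 43.090694427490234), 77.13308715820312)
```

Run:
```python
from h import *
T=dict(np.load("top0.npz"));S=dict(np.load("side0.npz"))
W=cloud(T);WS=cloud(S)
A=np.concatenate([W.reshape(-1,3),WS.reshape(-1,3)]);A=A[np.isfinite(A[:,0])]
A=A[(A[:,2]>.03)&(A[:,2]<.9)]
# height map: cells 30mm
xs=np.arange(.3,.72,.03);ys=np.arange(.42,-.42,-.03)
print("x:      "+" ".join(f"{x:.2f}" for x in xs))
for y in ys:
    print(f"y{y:+.2f} "+" ".join(f"{1000*max([0,*A[(abs(A[:,0]-x)<.015)&(abs(A[:,1]-y)<.015)][:,2]]):4.0f}" for x in xs))
# refined tile by colour, rays at .136
hsv=cv2.cvtColor(T["frame"],cv2.COLOR_RGB2HSV)
m=((hsv[...,1]<70)&(hsv[...,2]>150)).astype(np.uint8);m[:190]=0;m[222:]=0;m[:,:176]=0;m[:,234:]=0
m2=m.copy(); z=W[...,2]; print(m.sum(), ((m>0)&(z>.125)).sum())
v,u=np.nonzero((m>0)&(z>.12));Q=np.array([ray(T,a,b,.136)[:2] for a,b in zip(u,v)])*1000
print(cv2.minAreaRect(Q.astype(np.float32)),Q.mean(0),cv2.fitLine(Q.astype(np.float32),cv2.DIST_HUBER,0,.01,.01).ravel())
# side view peg & tile cloud check
w=WS; m=(abs(w[...,0]-.475)<.08)&(abs(w[...,1]+.228)<.09)&(w[...,2]>.05)&(w[...,2]<.12)
n,l,st,ce=cv2.connectedComponentsWithStats(m.astype(np.uint8))
for i in range(1,n):
  if st[i][4]>3: print("sidepeg",st[i],np.round(w[l==i].mean(0),4),np.round(w[l==i].max(0),4))
print("proj pegs side",proj(S,[[.4849,-.2722,.1],[.4647,-.1844,.1],[.4849,-.2722,.02],[.4647,-.1844,.02]]).round(1))
m=(abs(w[...,0]-.479)<.05)&(abs(w[...,1]-.278)<.09)&(w[...,2]>.06)&(w[...,2]<.15)
Pp=w[m];print(len(Pp),cv2.minAreaRect((Pp[:,:2]*1000).astype(np.float32)),np.percentile(Pp[:,2],99))
c,s=np.cos(np.radians(4.55)),np.sin(np.radians(4.55))
C=[np.array([.479,.278])+a*np.array([c,s])+b*np.array([-s,c]) for a,b in((-.005,.07),(.005,.07),(.005,-.07),(-.005,-.07))]
print(proj(S,[[*q,.136] for q in C]).round(1),proj(T,[[*q,.136] for q in C]).round(1))
```

```text
x:      0.30 0.33 0.36 0.39 0.42 0.45 0.48 0.51 0.54 0.57 0.60 0.63 0.66 0.69
y+0.42    0    0   33    0    0    0    0   42  141   38    0    0   53   60
y+0.39    0    0   37    0    0    0    0   37  144    0    0    0   39   43
y+0.36    0   35   36    0    0    0  139    0    0    0    0    0    0    0
y+0.33    0    0    0    0    0   41  139   40    0    0    0   32    0    0
y+0.30    0    0    0    0    0   40  141   41    0    0    0    0    0    0
y+0.27    0    0    0    0    0   44  143   40    0    0   32   32    0   31
y+0.24    0    0    0    0    0   42  141   37    0    0    0    0   32   32
y+0.21    0    0    0    0    0    0  138    0    0    0    0  210  222  222
y+0.18    0   35   36    0    0    0    0    0    0    0    0  246  270  252
y+0.15    0  139  139  136  118  119    0    0    0    0  253  284  286    0
y+0.12   92  141  138  138  126  123    0    0    0  200  267  291  284  210
y+0.09   86  137  139  139  124  122    0    0    0  254  279  289  222  222
y+0.06    0  134  137  136  116  108    0    0    0  249  278  279  215  220
y+0.03    0    0    0
[... 1036 characters left out ...]
   92   95   99    0
y-0.39    0    0    0    0    0    0    0    0    0    0   90   97   92    0
138 133
((478.8179931640625, 277.77423095703125), (10.157270431518555, 136.87408447265625), 5.058846950531006) [478.79614113 278.47540488] [ 8.2067549e-02 -9.9662679e-01  4.7887903e+02  2.7787274e+02]
sidepeg [275 149   8  24 139] [ 0.4729 -0.2202  0.0763] [ 0.4917 -0.1731  0.0996]
proj pegs side [[277.  149. ]
 [280.  156.5]
 [276.4 172.3]
 [279.4 181.1]]
536 ((477.8802185058594, 279.4189453125), (10.316231727600098, 144.3727569580078), 4.260157585144043) 0.13643906129820269
[[245.7 214.7]
 [240.3 214.5]
 [248.3 188.5]
 [252.9 188.7]] [[181.5 205.8]
 [181.3 202.7]
 [225.4 199.2]
 [225.6 202.3]]
```

```bash
cat > go.py <<'E'
from h import *
from station import bot
from scipy.spatial.transform import Rotation as Ro
def delta(x,y,z,yaw):
    o=bot.get_obs();q=o["tool_rot"];M=Ro.from_quat([q[1],q[2],q[3],q[0]]).as_matrix()
    d=M.T@(np.array([x,y,z])-o["eef_pos"])*1000
    cy=np.degrees(np.arctan2(M[1,0],M[0,0]));sp=-((yaw-cy+90)%180-90)
    print("t",round(float(o["t"]),2),"pos",o["eef_pos"].round(4),"yaw",round(cy,2),"tilt z",M[:,2].round(4),"F",o["contact_force"].round(1),"w",round(float(o["gripper_width"]),3),"q7",round(float(o["q"][6]),2))
    print("delta mm",d.round(1),"spin",round(sp,2))
E
python3 -c "
from go import *
delta(.4788,.278,.20,4.7)"
```

```text
t 0.1 pos [0.1713 0.6524 0.2524] yaw 75.28 tilt z [-3.0e-04 -1.7e-03 -1.0e+00] F [-0.3  0.2 -0.2] w 1.002 q7 -0.08
delta mm [-283.9  392.5   52.9] spin 70.58
```

step_arm(targets=[[-25, 34, 3, 6, 0], [-50, 68, 6, 12, 0], [-75, 103, 10, 18, 0], [-100, 138, 15, 24, 0], [-125, 173, 20, 30, 0], [-150, 208, 25, 37, 0], [-176, 243, 30, 44, 0], [-202, 278, 35, 50, 0], [-226, 312, 40, 56, 0], [-248, 342, 45, 62, 0], [-266, 368, 49, 66, 0], [-278, 384, 52, 69, 0], [-284, 392.5, 53, 70.6, 0], [-284, 392.5, 53, 70.6, 0], [-284, 392.5, 53, 70.6, 0], [-284, 392.5, 53, 70.6, 0]], newtons=40)

```text
t: 1.43
eef_pos: [0.4775, 0.281, 0.2003]
tool_rot: [-0.001, 0.999, 0.043, -0.0]
contact_force: [-0.6, -0.1, -0.2]
gripper_width: 0.999
```

Run:
```python
from go import *
delta(.4788,.278,.122,4.7)
for n in("side","top"):
    c=bot.read_camera(n); cv2.imwrite(f"pics/{n}1.png",c["frame"][...,::-1]); np.savez(f"{n}1.npz",**c)
```

```text
t 1.43 pos [0.4775 0.281  0.2003] yaw 4.95 tilt z [-8.e-04  1.e-03 -1.e+00] F [-0.6 -0.1 -0.2] w 0.999 q7 -0.39
delta mm [ 1.1  3.1 78.3] spin 0.25
```

View pics/side1.png

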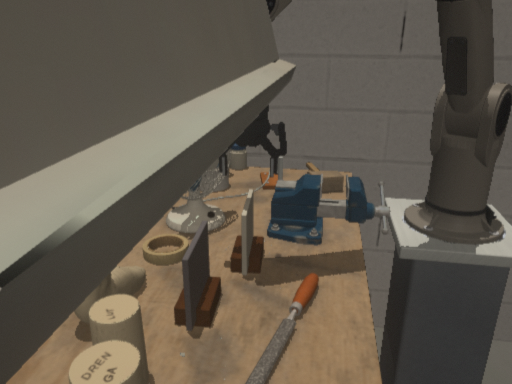

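View pics/top1.png

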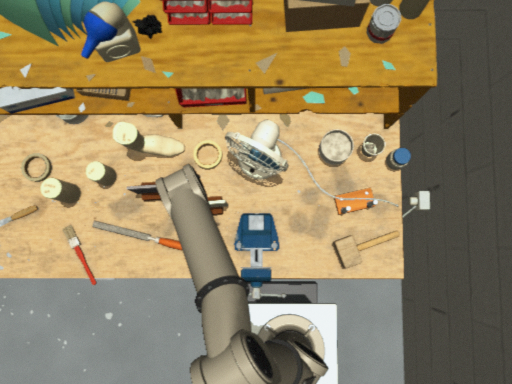

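The side view shows the open fingers (about u=222 and u=283, v=160) straddling the tile's top edge at about (248,200). The top view shows the arm over the tile. Next I descend.

step_arm(targets=[[1, 3, 12, 0.2, 0], [1, 3, 28, 0.2, 0], [1, 3, 44, 0.2, 0], [1, 3, 58, 0.2, 0], [1, 3, 68, 0.2, 0], [1, 3, 75, 0.2, 0], [1, 3, 78, 0.2, 0], [1, 3, 78, 0.2, 0], [1, 3, 78, 0.2, 0]])

```text
t: 2.28
eef_pos: [0.4804, 0.2759, 0.1227]
tool_rot: [-0.0, 0.999, 0.039, 0.0]
contact_force: [-0.4, -0.5, 0.1]
gripper_width: 1.002
```

Run:
```python
from go import *
delta(.4788,.278,.122,4.7)
for n in("side",):
    c=bot.read_camera(n); cv2.imwrite(f"pics/{n}2.png",cv2.resize(c["frame"][100:300,160:340,::-1],None,fx=3,fy=3)); np.savez(f"{n}2.npz",**c)
```

```text
t 2.28 pos [0.4804 0.2759 0.1227] yaw 4.5 tilt z [ 5.e-04  5.e-04 -1.e+00] F [-0.4 -0.5  0.1] w 1.002 q7 -0.33
delta mm [-1.4 -2.2  0.7] spin -0.2
```

View pics/side2.png

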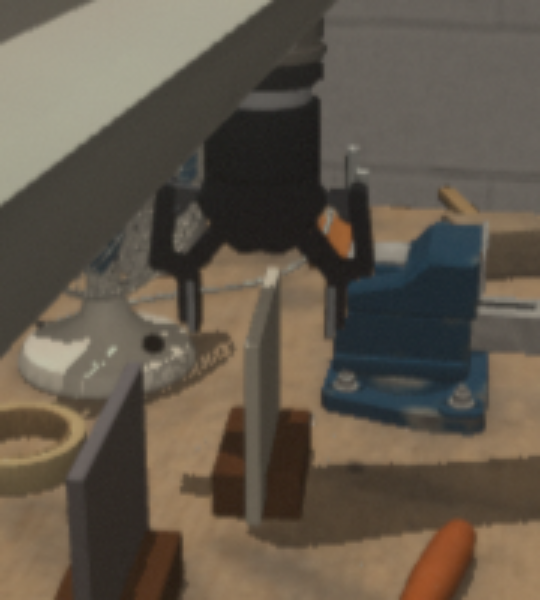

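The pads straddle the tile, one each side of its top edge, with the body clear above. I'll centre slightly and close.

step_arm(targets=[[-1, -1.5, 0.5, 0, 0], [-1, -1.5, 0.5, 0, 0.4], [-1, -1.5, 0.5, 0, 0.7], [-1, -1.5, 0.5, 0, 0.8], [-1, -1.5, 0.5, 0, 0.9], [-1, -1.5, 0.5, 0, 1], [-1, -1.5, 0.5, 0, 1], [-1, -1.5, 0.5, 0, 1], [-1, -1.5, 0.5, 0, 1], [-1, -1.5, 0.5, 0, 1]], newtons=40)

```text
t: 3.17
eef_pos: [0.4792, 0.277, 0.1219]
tool_rot: [-0.0, 0.999, 0.039, 0.0]
contact_force: [0.3, -1.1, 1.4]
gripper_width: 0.109
```

Run:
```python
from go import *
delta(.4788,.278,.30,4.7)
for n in("side",):
    c=bot.read_camera(n); cv2.imwrite(f"pics/{n}3.png",cv2.resize(c["frame"][100:300,160:340,::-1],None,fx=3,fy=3)); np.savez(f"{n}3.npz",**c)
```

```text
t 3.17 pos [0.4792 0.277  0.1219] yaw 4.48 tilt z [ 2.e-04  1.e-04 -1.e+00] F [ 0.3 -1.1  1.4] w 0.109 q7 -0.34
delta mm [  -0.3   -1.  -178.1] spin -0.22
```

View pics/side3.png

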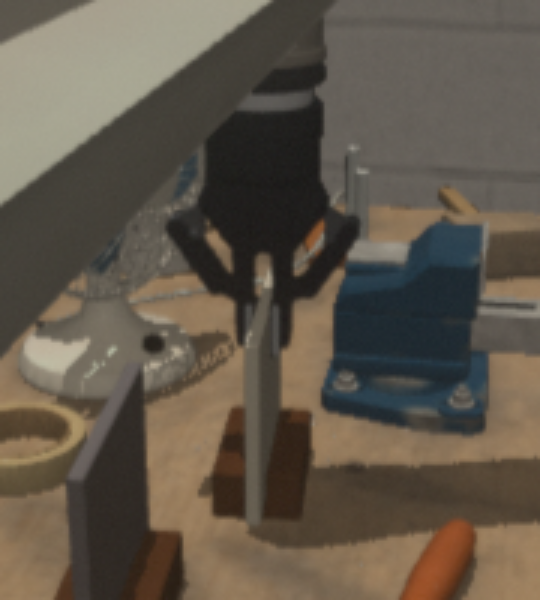

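The jaws are closed on the tile (opening 0.109, about 9 mm) with low forces. Lifting straight up.

step_arm(targets=[[0, 0, -3, 0, 1], [0, 0, -10, 0, 1], [0, 0, -20, 0, 1], [0, 0, -35, 0, 1], [0, 0, -52, 0, 1], [0, 0, -70, 0, 1], [0, 0, -90, 0, 1], [0, 0, -110, 0, 1], [0, 0, -130, 0, 1], [0, 0, -150, 0, 1], [0, 0, -165, 0, 1], [0, 0, -175, 0, 1], [0, 0, -178, 0, 1], [0, 0, -178, 0, 1], [0, 0, -178, 0, 1]])

```text
t: 4.47
eef_pos: [0.4786, 0.2768, 0.2992]
tool_rot: [0.0, 0.999, 0.039, -0.0]
contact_force: [0.0, -0.5, -2.0]
gripper_width: 0.112
```

Run:
```python
from go import *
yw=12.95;c,s=np.cos(np.radians(yw)),np.sin(np.radians(yw))
p=np.array([.4748,-.2283])+(-.0393)*np.array([c,s]);print(p)
delta(*p,.30,yw)
c=bot.read_camera("side"); cv2.imwrite(f"pics/side4.png",c["frame"][...,::-1]); np.savez(f"side4.npz",**c)
```

```text
[ 0.43649956 -0.23710716]
t 4.47 pos [0.4786 0.2768 0.2992] yaw 4.49 tilt z [-9.e-04 -6.e-04 -1.e+00] F [ 0.  -0.5 -2. ] w 0.112 q7 -0.44
delta mm [-8.22e+01  5.09e+02 -5.00e-01] spin -8.46
```

View pics/side4.png

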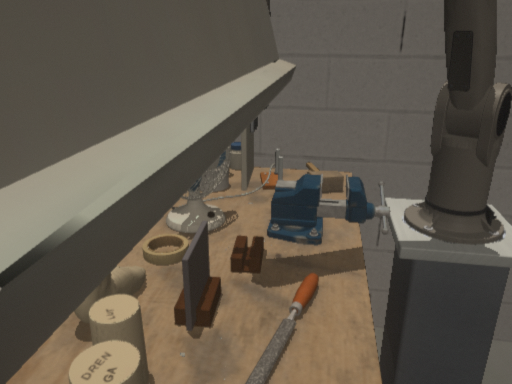

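The stand at (247,253) is empty, the tile hangs from the gripper at about (248,155), and the board is untouched. Carrying it across now.

step_arm(targets=[[-2, 10, 0, 0, 1], [-4, 25, 0, 0, 1], [-8, 50, 0, -1, 1], [-13, 80, 0, -1.5, 1], [-18, 112, 0, -2, 1], [-24, 146, 0, -2.5, 1], [-29, 180, 0, -3, 1], [-35, 215, 0, -3.5, 1], [-40, 250, 0, -4, 1], [-46, 285, 0, -5, 1], [-52, 320, 0, -5.5, 1], [-57, 355, 0, -6, 1], [-63, 390, 0, -6.5, 1], [-68, 422, 0, -7, 1], [-73, 452, 0, -7.5, 1], [-77, 477, 0, -8, 1], [-80, 495, 0, -8.5, 1], [-82, 505, 0, -8.5, 1], [-82, 509, 0, -8.5, 1], [-82, 509, 0, -8.5, 1]])

```text
t: 6.18
eef_pos: [0.4357, -0.2384, 0.2995]
tool_rot: [-0.0, 0.994, 0.111, -0.0]
contact_force: [-1.0, 0.0, -1.3]
gripper_width: 0.11
```

step_arm(targets=[[0, 0, 0, 0, 1], [0, 0, 0, 0, 1]])

```text
t: 6.35
eef_pos: [0.437, -0.236, 0.2995]
tool_rot: [-0.0, 0.994, 0.114, -0.0]
contact_force: [-0.4, 0.6, -2.2]
gripper_width: 0.111
```

Run:
```python
from go import *
delta(.4365,-.2371,.14,12.95)
for n in("side","top"):
    c=bot.read_camera(n); cv2.imwrite(f"pics/{n}5.png",c["frame"][...,::-1]); np.savez(f"{n}5.npz",**c)
```

```text
t 6.35 pos [ 0.437  -0.236   0.2995] yaw 13.05 tilt z [-4.e-04  8.e-04 -1.e+00] F [-0.4  0.6 -2.2] w 0.111 q7 0.75
delta mm [ -0.7   1.1 159.5] spin 0.1
```

View pics/side5.png

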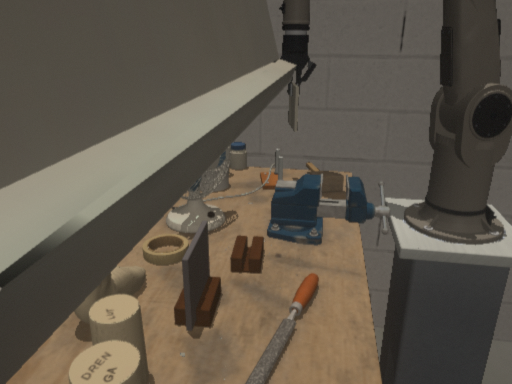

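View pics/top5.png

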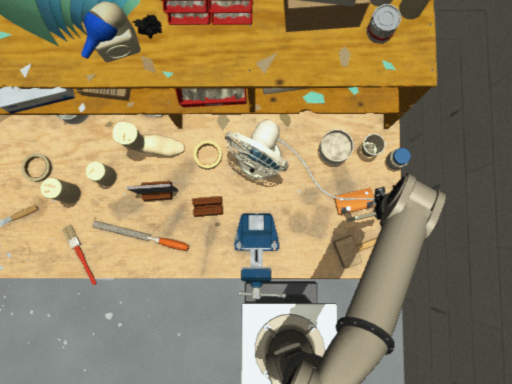

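The tile is now over the front of the rest, seen in the side view at about (295,105). Lowering it until the bottom edge is about 10 mm above the bench.

step_arm(targets=[[-0.5, 0.5, 8, 0, 1], [-0.5, 0.5, 25, 0, 1], [-0.5, 0.5, 45, 0, 1], [-0.5, 0.5, 70, 0, 1], [-0.5, 0.5, 95, 0, 1], [-0.5, 0.5, 118, 0, 1], [-0.5, 0.5, 138, 0, 1], [-0.5, 0.5, 153, 0, 1], [-0.5, 0.5, 164, 0, 1], [-0.5, 0.5, 171, 0, 1], [-0.5, 0.5, 173, 0, 1], [-0.5, 0.5, 173, 0, 1], [-0.5, 0.5, 173, 0, 1]])

```text
t: 7.53
eef_pos: [0.4373, -0.2377, 0.1274]
tool_rot: [0.0, 0.994, 0.113, 0.001]
contact_force: [-0.3, -0.3, -2.2]
gripper_width: 0.116
```

Run:
```python
from go import *
delta(.4365,-.2371,.116,12.95)
for n in("side","top"):
    c=bot.read_camera(n); np.savez(f"{n}6.npz",**c)
    k=c["frame"][...,::-1]; k=k[100:220,230:360] if n=="side" else k[150:260,310:430]
    cv2.imwrite(f"pics/{n}6.png",cv2.resize(k,None,fx=5,fy=5,interpolation=cv2.INTER_CUBIC))
```

```text
t 7.53 pos [ 0.4373 -0.2377  0.1274] yaw 12.99 tilt z [ 1.2e-03 -4.0e-04 -1.0e+00] F [-0.3 -0.3 -2.2] w 0.116 q7 1.01
delta mm [-0.6 -0.8 11.4] spin 0.04
```

View pics/side6.png

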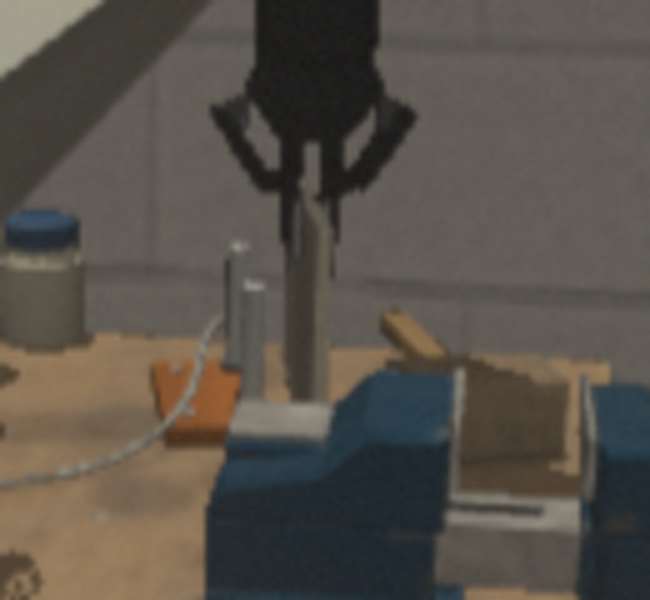

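View pics/top6.png

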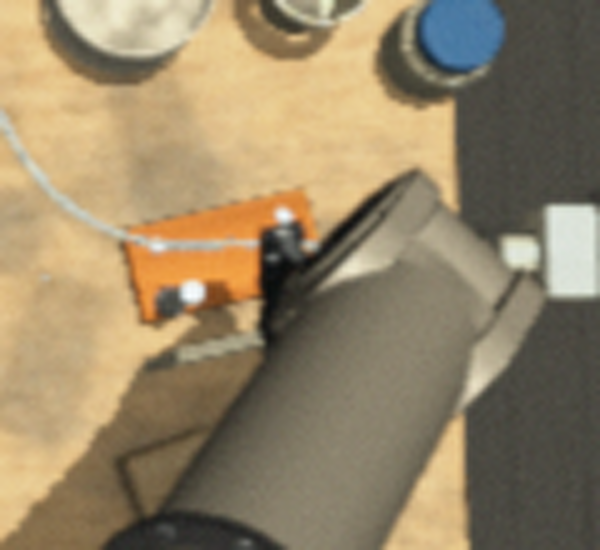

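Run:
```python
from h import *
o=np.array([.4748,-.2283]);a=np.radians(12.95);M=np.array([[np.cos(a),np.sin(a)],[-np.sin(a),np.cos(a)]])
T=dict(np.load("top6.npz"));S=dict(np.load("side6.npz"))
W=cloud(T);w=W[150:260,310:430];m=(w[...,2]>.12)&(w[...,2]<.155)&(w[...,1]>-.22)&(w[...,0]<.47)
P=w[m];Q=(P[:,:2]-o)@M.T*1000;print(len(P),"z",np.median(P[:,2]),"x",Q[:,0].min(),Q[:,0].mean(),Q[:,0].max(),"ymax",Q[:,1].max(),cv2.minAreaRect(Q.astype(np.float32)))
v,u=np.nonzero(m);R=np.array([ray(T,i+310,j+150,.1412)[:2] for i,j in zip(u,v)]);Q=(R-o)@M.T*1000
print("ray",Q.min(0),Q.mean(0),Q.max(0),cv2.minAreaRect(Q.astype(np.float32)))
W=cloud(S);m=(abs(W[...,0]-.43)<.06)&(abs(W[...,1]+.23)<.1)&(W[...,2]>.03)&(W[...,2]<.15)
Q=(W[m][:,:2]-o)@M.T*1000;k=Q[:,0]<-15;Z=W[m][k,2];Q=Q[k]
for z0 in(.04,.06,.08,.1,.12):
  s=abs(Z-z0)<.01
  if s.any(): print(z0,s.sum(),"x",Q[s,0].min().round(1),Q[s,0].max().round(1),"y",Q[s,1].min().round(1),Q[s,1].max().round(1))
# predicted corners vs seen
def wpt(x,y,z): return [*(o+M.T@np.array([x,y])/1000),z]
print(proj(S,[wpt(-34.3,70,.1412),wpt(-44.3,70,.1412),wpt(-34.3,-70,.1412),wpt(-44.3,-70,.1412),wpt(-34.3,70,.06),wpt(-44.3,70,.06)]).round(1))
print(proj(T,[wpt(-34.3,70,.1412),wpt(-44.3,70,.1412)]).round(1))
```

```text
60 z 0.13943977778664818 x -43.487824419458214 -38.70542587039065 -33.71621416604253 ymax 72.20783622763557 ((-38.59553909301758, 44.85327911376953), (54.70743942260742, 9.771014213562012), 89.98200225830078)
ray [-43.61129992  17.39572131] [-38.73597348  46.7805511 ] [-33.76280077  75.92456652] ((-38.68738555908203, 46.661468505859375), (9.812959671020508, 58.53110122680664), 0.04959898442029953)
0.04 69 x -120.4 -34.3 y -77.2 72.8
0.06 60 x -93.6 -34.7 y -59.8 74.2
0.08 58 x -43.9 -34.7 y -63.6 74.4
0.1 45 x -42.8 -28.6 y -58.2 76.5
0.12 77 x -57.8 -22.0 y 2.9 73.1
[[292.8 145.3]
 [296.1 145.3]
 [286.8 134.8]
 [289.8 134.7]
 [291.8 171.3]
 [295.1 171.2]]
[[345.3 219.3]
 [346.1 222.4]]
```

Measured in the rest frame, the tile is square within 0.1°, its centre is at x = −38.7 mm (wanted −39.3), and it is within 1–2 mm of centred. Lowering to contact.

step_arm(targets=[[-0.6, 0.5, 2, 0, 1], [-0.6, 0.5, 4, 0, 1], [-0.6, 0.5, 6, 0, 1], [-0.6, 0.5, 8, 0, 1], [-0.6, 0.5, 9.5, 0, 1], [-0.6, 0.5, 10.5, 0, 1], [-0.6, 0.5, 11, 0, 1], [-0.6, 0.5, 11, 0, 1], [-0.6, 0.5, 11, 0, 1]])

```text
t: 8.38
eef_pos: [0.4363, -0.238, 0.1159]
tool_rot: [-0.0, 0.994, 0.113, 0.0]
contact_force: [-1.3, 1.7, 2.6]
gripper_width: 0.109
```

```bash
python3 -c "
from go import *
delta(.4365,-.2371,.116,12.95)"
```

```text
t 8.38 pos [ 0.4363 -0.238   0.1159] yaw 12.98 tilt z [-0.e+00  3.e-04 -1.e+00] F [-1.3  1.7  2.6] w 0.109 q7 1.03
delta mm [ 0.4 -0.8 -0.1] spin 0.03
```

The bench carries the tile: vertical force went from −2 N to +2.6 N. I'll open slightly to cage the tile, then tip it gradually.

step_arm(targets=[[0, 0, 0, 0, 0.86], [0, 0, 0, 0, 0.83], [0, 0, 0, 0, 0.81], [0, 0, 0, 0, 0.81], [0, 0, 0, 0, 0.81], [0, 0, 0, 0, 0.81]], newtons=20)

```text
t: 8.88
eef_pos: [0.4363, -0.2381, 0.1158]
tool_rot: [0.0, 0.994, 0.113, 0.0]
contact_force: [-0.2, -0.7, -1.2]
gripper_width: 0.188
```

Run:
```python
from go import *
delta(.4365,-.2371,.116,12.95)
c=bot.read_camera("side"); np.savez(f"side7.npz",**c)
k=c["frame"][100:220,230:360,::-1]
cv2.imwrite(f"pics/side7.png",cv2.resize(k,None,fx=5,fy=5,interpolation=cv2.INTER_CUBIC))
```

```text
t 8.88 pos [ 0.4363 -0.2381  0.1158] yaw 12.98 tilt z [ 1.e-04 -1.e-04 -1.e+00] F [-0.2 -0.7 -1.2] w 0.188 q7 1.03
delta mm [ 0.4 -0.9 -0.2] spin 0.03
```

View pics/side7.png

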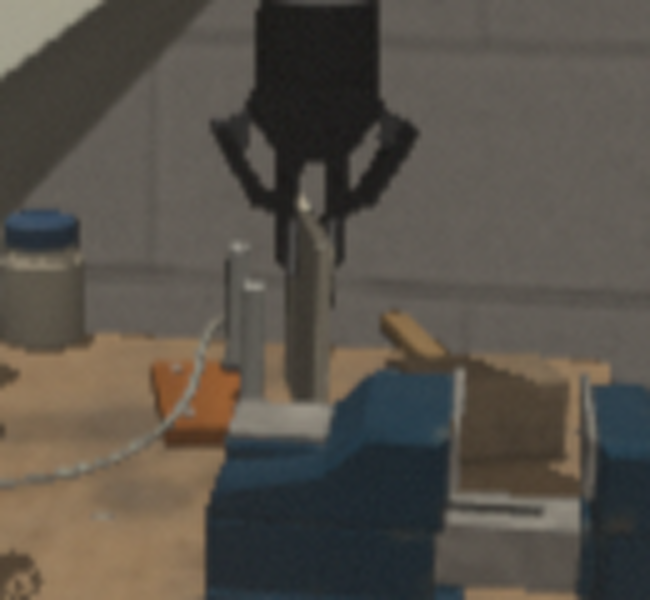

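The tile stands by itself between the slightly open fingers (zoomed, at about (305,300)). Tipping it towards the pegs, which is tool +x.

step_arm(targets=[[1, 0, 0, 0, 0.81], [3, 0, 0, 0, 0.81], [5, 0, 0, 0, 0.81], [7, 0, 0, 0, 0.81], [9, 0, 0, 0, 0.81], [11, 0, 0, 0, 0.81], [13, 0, 0, 0, 0.81], [15, 0, 0, 0, 0.81], [16, 0, 0, 0, 0.81], [16, 0, 0, 0, 0.81], [16, 0, 0, 0, 0.81]])

```text
t: 9.85
eef_pos: [0.4518, -0.2345, 0.1158]
tool_rot: [0.0, 0.994, 0.113, -0.0]
contact_force: [0.2, -0.2, -0.2]
gripper_width: 0.191
```

Run:
```python
from go import *
delta(.4365,-.2371,.116,12.95)
c=bot.read_camera("side"); np.savez(f"side8.npz",**c)
k=c["frame"][100:220,230:360,::-1]
cv2.imwrite(f"pics/side8.png",cv2.resize(k,None,fx=5,fy=5,interpolation=cv2.INTER_CUBIC))
```

```text
t 9.85 pos [ 0.4518 -0.2345  0.1158] yaw 12.98 tilt z [-1.e-04 -0.e+00 -1.e+00] F [ 0.2 -0.2 -0.2] w 0.191 q7 1.01
delta mm [-15.5  -0.9  -0.2] spin 0.03
```

View pics/side8.png

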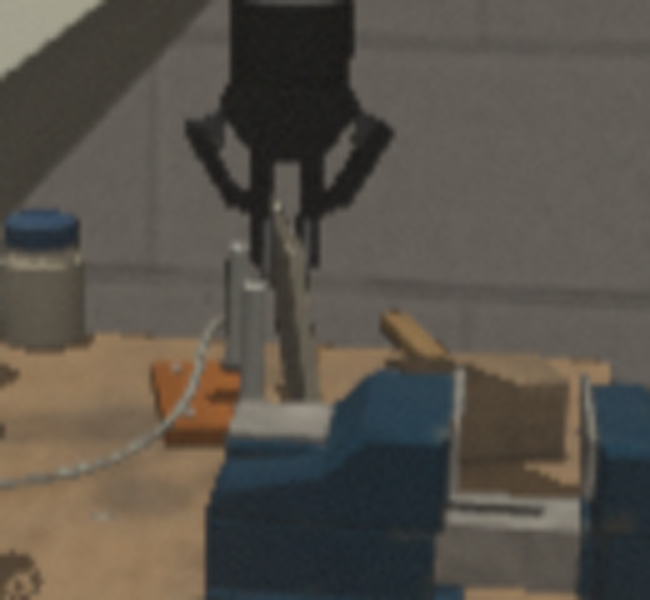

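It is tipping cleanly in the cage, now about 8°. Continuing, and opening gradually.

step_arm(targets=[[2, 0, 0, 0, 0.8], [4, 0, 0, 0, 0.79], [6, 0, 0, 0, 0.78], [8, 0, 0, 0, 0.77], [9, 0, 0, 0, 0.76], [10, 0, 0, 0, 0.75], [11, 0, 0, 0, 0.74], [12, 0, 0, 0, 0.73], [13, 0, 0, 0, 0.72], [13, 0, 0, 0, 0.72], [13, 0, 0, 0, 0.72], [13, 0, 0, 0, 0.72]])

```text
t: 10.9
eef_pos: [0.4644, -0.2316, 0.1158]
tool_rot: [-0.0, 0.994, 0.113, -0.0]
contact_force: [-0.2, -0.7, -0.7]
gripper_width: 0.278
```

Run:
```python
from go import *
delta(.4365,-.2371,.116,12.95)
c=bot.read_camera("side"); np.savez(f"side9.npz",**c)
k=c["frame"][100:220,230:360,::-1]
cv2.imwrite(f"pics/side9.png",cv2.resize(k,None,fx=5,fy=5,interpolation=cv2.INTER_CUBIC))
```

```text
t 10.9 pos [ 0.4644 -0.2316  0.1158] yaw 12.98 tilt z [-1.e-04  0.e+00 -1.e+00] F [-0.2 -0.7 -0.7] w 0.278 q7 1.0
delta mm [-28.5  -0.9  -0.2] spin 0.03
```

View pics/side9.png

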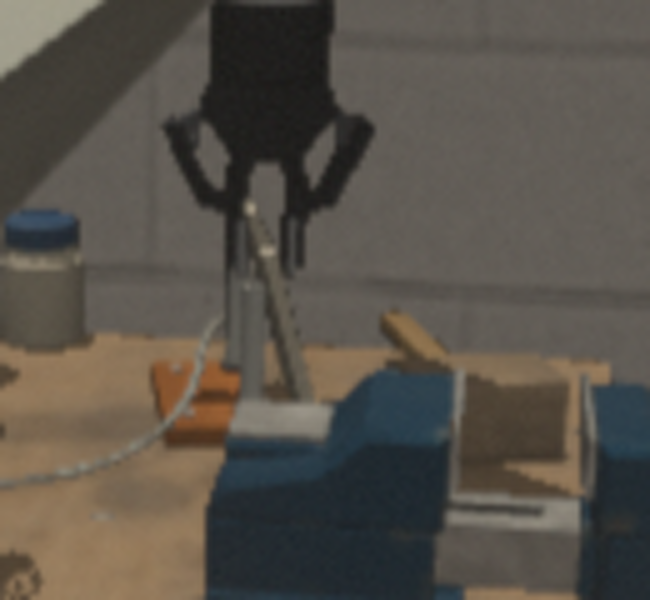

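The tile leans on the pegs, its top edge at about (250,210) zoomed. Opening wide, lifting clear and moving aside to look.

step_arm(targets=[[0, 0, 0, 0, 0.65], [0, 0, 0, 0, 0.58], [0, 0, 0, 0, 0.5], [0, 0, 0, 0, 0.5], [0, 0, 0, 0, 0.5], [0, 0, -5, 0, 0.5], [0, 0, -15, 0, 0.5], [0, 0, -30, 0, 0.5], [0, 0, -50, 0, 0.5], [0, 0, -75, 0, 0.5], [0, 0, -105, 0, 0.5], [0, 0, -135, 0, 0.5], [0, -15, -160, 0, 0.5], [0, -45, -170, 0, 0.5], [0, -80, -170, 0, 0.5], [0, -115, -170, 0, 0.5], [0, -150, -170, 0, 0.5], [0, -180, -170, 0, 0.5], [0, -200, -170, 0, 0.5], [0, -200, -170, 0, 0.5]])

```text
t: 12.62
eef_pos: [0.4187, -0.033, 0.2864]
tool_rot: [-0.001, 0.993, 0.116, 0.0]
contact_force: [0.2, -0.3, 0.1]
gripper_width: 0.5
```

```bash
python3 - <<'E'
from go import *
delta(.4365,-.2371,.116,12.95)
for n in("side","top"):
    c=bot.read_camera(n); np.savez(f"{n}10.npz",**c)
    k=c["frame"][...,::-1]; k=k[100:220,230:360] if n=="side" else k[150:260,310:430]
    cv2.imwrite(f"pics/{n}10.png",cv2.resize(k,None,fx=5,fy=5,interpolation=cv2.INTER_CUBIC))
E
cat > m.py <<'E'
import sys
from h import *
n=sys.argv[1]
o=np.array([.4748,-.2283]);a=np.radians(12.95);M=np.array([[np.cos(a),np.sin(a)],[-np.sin(a),np.cos(a)]])
T=dict(np.load(f"top{n}.npz"));S=dict(np.load(f"side{n}.npz"))
hsv=cv2.cvtColor(T["frame"],cv2.COLOR_RGB2HSV)
W=cloud(T);Q=np.concatenate([((W[...,:2]-o)@M.T),W[...,2:]],-1)*1000
m=(Q[...,0]>-60)&(Q[...,0]<8)&(abs(Q[...,1])<85)&(Q[...,2]>12)&(Q[...,2]<135)&~((Q[...,0]>-9)&(Q[...,2]<110))
P=Q[m];A=np.c_[P[:,1:],np.ones(len(P))]
top=P[P[:,2]>118];print("top edge n",len(top),"x",top[:,0].min().round(1),top[:,0].max().round(1),"y",top[:,1].min().round(1),top[:,1].max().round(1),"line",cv2.fitLine(top[:,:2].astype(np.float32),cv2.DIST_HUBER,0,.01,.01).ravel().round(3))
f_=P[P[:,2]<112];
for _ in range(4):
    A=np.c_[f_[:,1:],np.ones(len(f_))];k,*_r=np.linalg.lstsq(A,f_[:,0],rcond=None);r=f_[:,0]-A@k;f_=f_[abs(r)<max(3,1.5*r.std())]
print("front face n",len(f_),"tilt",np.degrees(np.arctan(k[1])).round(1),"yaw",np.degrees(np.arctan(-k[0])).round(1),"x at z=0",k[2].round(1),"rms",r.std().round(1),"y",f_[:,1].min().round(1),f_[:,1].max().round(1),"z",f_[:,2].min().round(0),f_[:,2].max().round(0))
E
python3 m.py 10
```

```text
t 12.62 pos [ 0.4187 -0.033   0.2864] yaw 13.32 tilt z [ 3.0e-04  2.1e-03 -1.0e+00] F [ 0.2 -0.3  0.1] w 0.5 q7 0.16
delta mm [-29.9 203.1 169.9] spin 0.37
top edge n 149 x -13.3 -0.5 y -66.5 62.4 line [ 0.009 -1.    -6.494 -2.159]
front face n 319 tilt 15.3 yaw 0.2 x at z=0 -44.4 rms 1.0 y -66.4 56.6 z 12.0 112.0
```

View pics/side10.png

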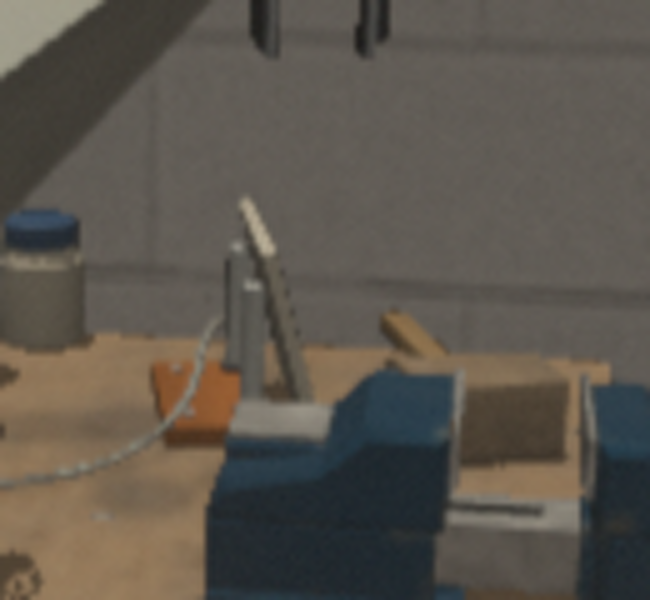

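View pics/top10.png

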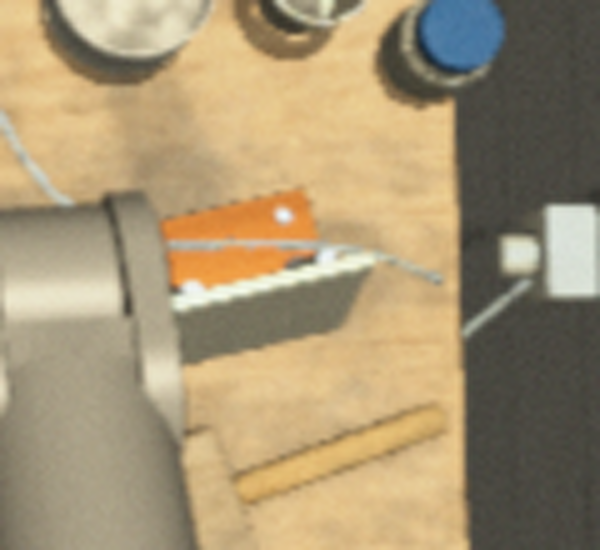

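The tile leans on both pegs, with tilt 15.3° and yaw 0.2°. The left end is hidden by the arm, so I'll move farther away to check the centring.

step_arm(targets=[[0, -20, 0, 0, 0.5], [0, -50, 0, 0, 0.5], [0, -85, 0, 0, 0.5], [0, -120, 0, 0, 0.5], [0, -145, 0, 0, 0.5], [0, -160, 0, 0, 0.5], [0, -160, 0, 0, 0.5]])

```text
t: 13.3
eef_pos: [0.3838, 0.121, 0.2861]
tool_rot: [-0.0, 0.993, 0.114, 0.0]
contact_force: [0.5, 0.4, -0.0]
gripper_width: 0.503
```

```bash
python3 - <<'E'
from go import *
for n in("side","top"):
    c=bot.read_camera(n); np.savez(f"{n}11.npz",**c)
    k=c["frame"][...,::-1]; cv2.imwrite(f"pics/{n}11f.png",k);k=k[100:220,230:360] if n=="side" else k[150:260,310:430]
    cv2.imwrite(f"pics/{n}11.png",cv2.resize(k,None,fx=5,fy=5,interpolation=cv2.INTER_CUBIC))
E
python3 m.py 11
python3 - <<'E'
from h import *
o=np.array([.4748,-.2283]);a=np.radians(12.95);M=np.array([[np.cos(a),np.sin(a)],[-np.sin(a),np.cos(a)]])
T=dict(np.load("top11.npz"))
# bright top edge ends, rays onto z=.127
h=cv2.cvtColor(T["frame"],cv2.COLOR_RGB2HSV);W=cloud(T)
m=((h[...,1]<70)&(h[...,2]>140)&(W[...,2]>.115)&(W[...,2]<.14)).astype(np.uint8);m[:,:320]=0;m[:180]=0;m[230:]=0;m[:,400:]=0
v,u=np.nonzero(m);Q=np.array([(ray(T,i,j,.126)[:2]-o)@M.T for i,j in zip(u,v)])*1000
print(len(Q),"y",Q[:,1].min(),Q[:,1].max(),"mid",(Q[:,1].min()+Q[:,1].max())/2,cv2.minAreaRect(Q.astype(np.float32)))
E
```

```text
top edge n 162 x -14.1 -0.5 y -66.8 71.0 line [ 2.000e-03 -1.000e+00 -6.559e+00  1.817e+00]
front face n 375 tilt 15.2 yaw 0.1 x at z=0 -44.4 rms 1.0 y -67.0 72.4 z 12.0 112.0
159 y -66.97946432394292 71.70258233821457 mid 2.361559007135824 ((-6.767486095428467, 2.3571319580078125), (11.70692253112793, 138.70718383789062), 0.20538915693759918)
```

View pics/top11.png

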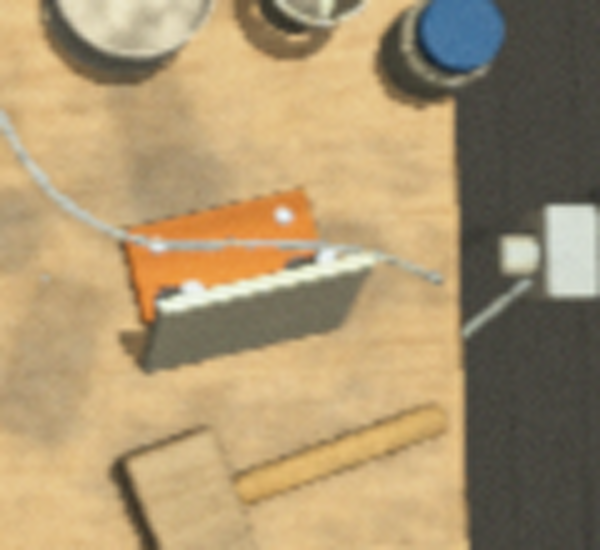

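View pics/top11f.png

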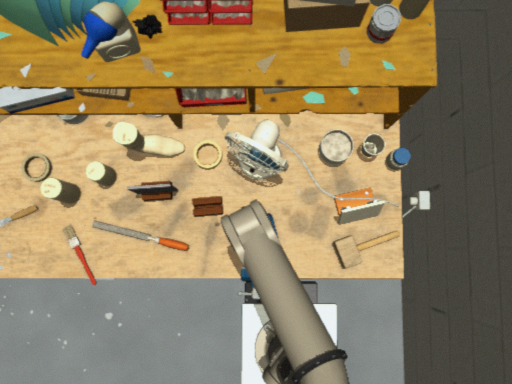

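Tilt is 15.2°, yaw about 0.1–0.2°, and the centre is about 2.4 mm towards +y, close to the 2 mm camera accuracy. Nudging it would risk more than it gains. I'll check that the board is unchanged, then hand in.

Run:
```python
from h import *
for n in("top0","top11"):
    T=dict(np.load(n+".npz"));w=cloud(T)[170:205,122:182];P=w[(w[...,2]>.125)&(w[...,2]<.15)];print(n,P.mean(0).round(4),cv2.minAreaRect((P[:,:2]*1000).astype(np.float32)))
from station import bot
o=bot.get_obs();print(o["t"],abs(o["joint_vel"]).max())
print(bot.hand_in())
```

```text
top0 [0.5315 0.4533 0.134 ] ((531.7620239257812, 453.98095703125), (11.50577163696289, 140.65460205078125), 3.7755184173583984)
top11 [0.5315 0.4543 0.1343] ((532.4332885742188, 453.29864501953125), (11.755844116210938, 139.289794921875), 3.965317964553833)
13.4 0.020904940329507602
the job is handed in; nothing more can be done
None
```

The plaster tile is leaning on the drying rest, and I handed the job in at about 13.4 s of the 38 s limit; no verdict came back. I gripped it by the top edge, lifted it out of its stand, and set its bottom edge on the bench in front of the pegs. I then tipped it back between slightly open fingers, released it and moved the arm clear.

**Tile:** The last camera check puts the tilt at 15.2° and the tile square to the pegs within about 0.2°. The front face meets the bench about 44 mm in front of the peg axes. It stayed still between the two looks after release.

**Off-centre:** The tile sits about 2.4 mm towards +y from the middle of the pegs. The camera calibration is only good to about 2 mm, so I left it rather than risk disturbing the lean.

**Board and forces:** The grey board is unmoved, within about 1 mm of where it started. The wrist force readings stayed below about 4 N.

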